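# Spot the cars and hold the uncoupler up

## Task

On the yard track, roll the coupled grey and yellow hopper cars along the rails until the coupling between them is right over the uncoupler (in line with the orange marker boards beside the track), and let go of them. Then press the red paddle of the uncoupler hand lever down to its stop, firmly but without forcing it, and finish still holding it down so that a colleague can draw the cars apart; leave the red switcher, the handheld throttle and the oil bottle where they are.

Things in the scene. Friction and masses are not known exactly. Their poses are not given: they have to be found in the camera images.
- track: Two parallel model tracks (gauge 16.5 mm) on low grey ballast, fixed. Origin on the baseboard at the middle of the uncoupler; y runs along the rails, x points across them, away from the robot, z up. The main track lies on x = 0 from y = -350 to +430 mm; rail tops are 9.5 mm above the baseboard, the ballast 60 mm wide and 5 mm high. The siding with the switcher lies at x = +100 mm.
- uncoupler (a point): Middle of the uncoupler, at rail-top height between the rails of the main track: a steel ramp 44 mm long (along the rails) and 10.5 mm wide in a black frame. It is under the cars at the start; two flat orange marker boards (30 mm across the track, 10 mm along it), one on each side with their centres 37 mm from the track's centreline, lie exactly abreast of its middle. The ramp rises 3 mm when the hand lever is pressed.
- cars (a joint): Place of the coupled pair of hopper cars along the main track, in m: the coupling's distance from the middle of the uncoupler along the track's +y. 0: coupling exactly over it. The pair is one unit that rolls along the rails only and never leaves them (it does not lift or turn), from -0.13 to +0.21, where bumping posts stand; rolling drag under 1 N, it stays where it is left. At the start 0.06 to 0.16.
- coupling (a point): The coupling in the middle between the two cars, 10 mm above the rail tops. Moves with the cars; point axes as the track's.
- grey_roof (a point): Middle of the roof of the light grey hopper car, 50 mm above the rail tops, 95.5 mm from the coupling towards the track's -y. Each car is 178 mm long; its body, the part to grasp, is 34 mm wide (36 mm over the side posts), 150 mm long, and reaches from 17 to 47 mm above the rail tops. Both cars together 0.26 kg, give or take 40 percent.
- yellow_roof (a point): The same point of the yellow hopper car, 95.5 mm from the coupling towards the track's +y.
- lever_base: Base of the uncoupler hand lever, fixed to the baseboard: a grey plate 40 x 150 x 4 mm with two cheeks 38 mm high. Origin on the baseboard; its y runs along the lever from the pivot to the red paddle, x across, z up. The pivot pin runs along x at y = -45 mm, 34 mm above the baseboard.
- lever (a joint): Angle of the hand lever in rad. 0: raised by its spring, the arm sloping up by 0.36 rad towards the paddle, whose middle stands about 71 mm above the baseboard; 0.36: arm level, on its stop. Grows as the paddle is pressed down. The spring lifts it again as soon as it is released; at the paddle it takes about 3 N to start and 8 N to hold on the stop.
- paddle (a point): Middle of the top face of the red paddle (28 mm across, 32 mm along the lever, 7 mm thick), 95 mm from the pivot; moves with the lever. On the stop it is 37.5 mm above the baseboard, at y = +50 mm of the base; raised it is about 7 mm nearer to the pivot.
- switcher: Bystander: red diesel switcher 150 mm long, 33 mm wide, 55 mm high, loose on the siding. Origin at rail-top height under its middle, y along it.
- throttle: Bystander: black handheld throttle lying on its back, 56 x 116 mm (146 mm with its stub aerial), 32 mm high at its knob, loose. Origin under its middle, y along it.
- oil_bottle: Bystander: small white oil bottle with a red cap, 30 mm diameter, 75 mm high, standing loose. Origin under its middle.
Not all that is in view belongs to the job. What is shaped like the lever_base but purple is not meant.

How it is judged (in metres and radians):
On the way, in this order (a step that is already met when the one before it is completed fails the run):
1. the coupling stands over the uncoupler, the cars at rest and let go (value of joint cars between -0.008 and 0.008 m and velocity of joint cars between -0.01 and 0.01 m/s and contact force between each of the arm, the fingers and cars below 0.05 N), for 0.2 s.
2. the paddle is pressed down to the lever's stop (value of joint lever above 0.325 rad and contact force between any of the arm, the fingers and lever above 3 N), for 0.3 s.
At the end, for the whole second after the job is handed in: The robot still holds the lever down, at 0.325 rad or more of its 0.36, pushing with over 3 N; the coupling is within 8 mm of the uncoupler's middle, the cars at rest and not touched; switcher, throttle and oil bottle upright and within 15 mm of where they were (all of step 1 and all of step 2 and distance of each of switcher, throttle, oil_bottle from where it was at the start of the episode below 0.015 m and angle between each of switcher, throttle, oil_bottle's own z axis and vertical below 0.15 rad); the arm keeps its last pose, push and grip.
It fails at once if the lever is forced: pushed with more than 45 N (contact force between any of the arm, the fingers and lever above 45 N).
It fails at once if a bystander (switcher, throttle or oil bottle) is pushed more than 30 mm away or tipped (distance of any of switcher, throttle, oil_bottle from where it was at the start of the episode above 0.03 m or angle between any of switcher, throttle, oil_bottle's own z axis and vertical above 0.5 rad).
It also fails if it takes over 45 s, if anything falls off the work surface, if the arm or the gripper's body presses on something with over 40 N, if the wrist force passes 120 N, or if a joint passes its speed limit or range.

## Robot

A 6-joint arm with a two-finger parallel gripper is mounted at the origin on the work surface. World frame = base frame: x ahead of the robot, y to its left, z up, the work surface at z = 0. Lengths are in mm, angles in rad, forces in N, time in s.
With the tool pointing down it reaches from about 250 to 850 mm from the base axis. Payload 12.5 kg.
Tool frame: the origin (TCP) lies at the very end of the fingers, on their centre line; the grasp point (between the pads) lies ctrl.pinch_z behind it (ctrl.pinch_z is the distance from the TCP to the grasp point, in mm); z points along the fingers, y is the line along which they close (so a half turn about z gives the same grasp; the last joint's range is limited). The gripper opens to 93 mm and grips with 3 to 60 N. Pads are 15 mm wide; open, the fingers measure 128 mm over their backs; the gripper's body (75 mm by 188 mm) begins 65 mm behind the grasp point.
Start: joints at [1.247, 0.351, 1.652, -0, 1.139, -0.085], TCP at [130.064, 534.385, 218.633] pointing down, gripper open.
Joint ranges: [-2.75, 2.75], [-0.79, 2.1], [0.01, 2.65], [-1.57, 4.71], [0.07, 3.14], [-2.87, 2.87]. Speed limits (rad/s): [2.22, 2.22, 2.79, 3.14, 3.14, 3.14].

## Interface

Orientations are given as a unit quaternion [x, y, z, w].
In Python, from cell import ctrl gives the robot as it stands.
- The arm moves only by the shell command python3 -m inch 'ROWS' [FORCE]. ROWS is JSON, a list that holds one entry, the list of rows, each a list of 7 numbers: the shift along the tool's x, y, z in mm, then the turn, a rotation vector about the tool's x, y, z in degrees, then the opening, from 0 (shut) to 1 (fully open). A call has 1 to 8 rows; each row shifts and turns the commanded pose from where the row before left it, along the tool's axes as they then stand; what a row does not reach is not made up. A row lasts 1/12 s, in which the tool goes at most 41.7 mm and 7.16 degrees, less where a joint would pass 70% of its speed; a pose out of reach is approached as far as the arm can. A call with a gripper value outside its range is refused whole. The fingers move at their own pace and stop on an object; FORCE is the grip in N (left out, the last holds). Time passes only in rows, so rows that do not move let the fingers close. It gives the time, the measured TCP pose, the force, the opening and the grip force at its end, in the units of the state.
- ctrl.get_obs(): the state, without advancing time (a new reading comes with each control period).
- ctrl.grab_frame(name): name is "scene" or "top" or "wrist"; returns a dict with "img" (400x640x3 uint8, blue, green, red), "fx", "fy", "cx", "cy" (pixels), "camera_from_world" (4x4, takes a point from world to camera coordinates). Camera axes: x right, y down, z forward; pixel columns grow to the right and rows downward; lengths in mm; the calibration is good to about 2 mm. A picture is of the moment at which its call begins. There is no depth.
- ctrl.hand_in(): hands the job in; it is judged then, once.
The state is a dict: "time_s": time; "q": joint angles; "qvel": joint speeds; "effort": joint torques, N m; "ee_pos": TCP position; "orientation": TCP orientation; "wrist_force": force on the tool from outside, world axes, zero at the start; "moment": the same for the moment, N m; "width": opening from 0.0 (shut) to 1.0 (fully open); "grip_force": force on a finger pad.
Only numpy, scipy, OpenCV 4.12 (cv2) and the standard library are available. Lean on these libraries where they do the work, as an engineer would, in place of code of your own. Each camera call takes 0.05 s, during which the arm holds its last target. There are 200 camera calls.

## Working session

There is one attempt and no reset: what is moved stays moved. The work goes in short steps, Python scripts to look and compute and a shell command to move; the robot and the scene stay as the last step left them, time stands still between calls to the robot, and variables do not carry over. Pictures are saved under pics/ and viewed, at most 10 in all, crops included, and the job is handed in when it is done.

```bash
ls; mkdir -p pics
python3 - <<'E'
from cell import ctrl
import cv2
for n in("scene","top"):
    f=ctrl.grab_frame(n); cv2.imwrite(f"pics/{n}0.png",f["img"])
o=ctrl.get_obs(); print(o["ee_pos"],o["orientation"],o["width"],o["wrist_force"],ctrl.pinch_z,o["time_s"])
E
```

```text
pics
[129.97135501 534.09824947 218.14219753] [ 1.19112184e-01  9.92880659e-01 -5.22016548e-04 -1.10291498e-04] 0.9988649195873125 [-0.05102405  0.24234278 -0.11417971] 18.8 0.1
```

View pics/scene0.png

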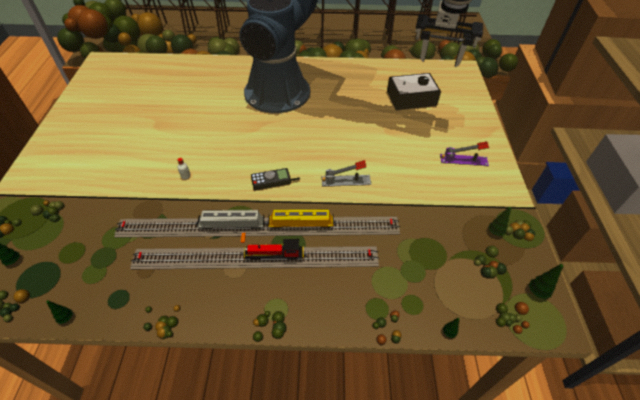

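View pics/top0.png

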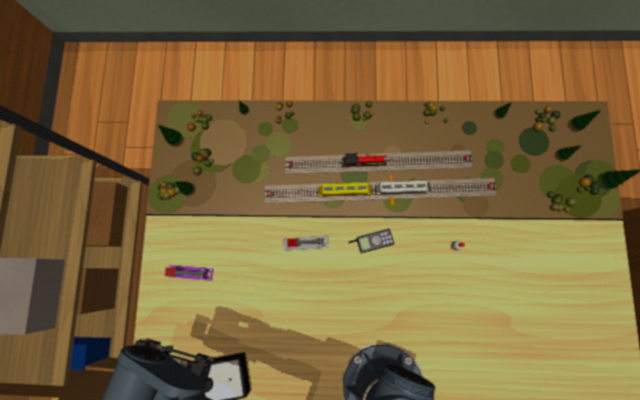

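The scene view shows the grey lever base (345,175) and the purple one (466,155), with the cars at (230,218) and (302,217). In the top view the grey lever is at (306,243), the purple lever at (190,272), the coupling near (376,188), and the orange boards near (391,180) and (391,205).

Lever candidates: grey base, top (306,243), and purple base, top (190,272). I choose the grey one. Orange candidates: the marker boards at x≈391. Next I check a close crop.

```bash
cat > h.py <<'E'
import numpy as np
def ray(f,u,v,z):
    T=f["camera_from_world"];R=T[:3,:3];t=T[:3,3]
    c=-R.T@t; d=R.T@np.array([(u-f["cx"])/f["fx"],(v-f["cy"])/f["fy"],1])
    return c+d*(z-c[2])/d[2]
def proj(f,p):
    T=f["camera_from_world"];q=T[:3,:3]@np.array(p)+T[:3,3]
    return np.array([f["fx"]*q[0]/q[2]+f["cx"],f["fy"]*q[1]/q[2]+f["cy"]])
E
python3 - <<'E'
from cell import ctrl
import cv2
from h import *
f=ctrl.grab_frame("top"); im=f["img"]
cv2.imwrite("pics/crop.png",cv2.resize(im[145:265,250:510],None,fx=3,fy=3,interpolation=cv2.INTER_CUBIC))
np.set_printoptions(precision=1,suppress=True)
for n,u,v,z in [("markA",391,180,5),("markB",391,205,5),("end+y",269,194,9),("end-y",492,186,9),("coup",376,188,20),("lev paddle",291,242,71),("lev pivot",325,242,34),("bottle",457,245,75)]: print(n,ray(f,u,v,z))
E
```

```text
markA [655.9 -40.1   5. ]
markB [569.5 -38.4   5. ]
end+y [603.1 374.7   9. ]
end-y [ 636.6 -377.5    9. ]
coup [624.3  12.9  20. ]
lev paddle [437.1 287.9  71. ]
lev pivot [440.9 181.6  34. ]
bottle [ 433.4 -229.1   75. ]
```

View pics/crop.png

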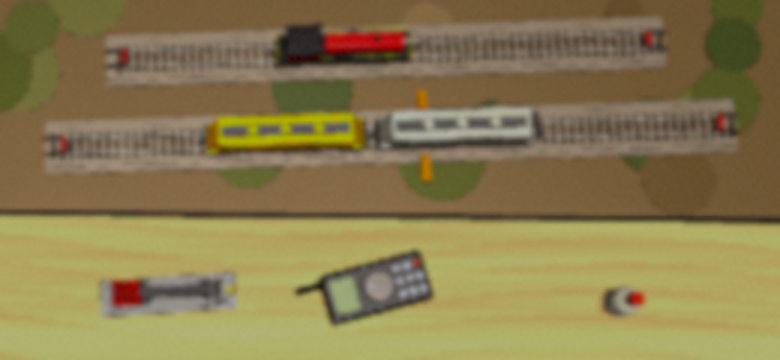

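The crop confirms the choice: grey plate with the red paddle at crop (127,292), coupling at crop (376,132), boards at crop (423,98) and (427,168). The coupling is about 50–60 mm off the boards on the yellow side (+y).

Run:
```python
from cell import ctrl
from h import *
f=ctrl.grab_frame("top")
np.set_printoptions(precision=3,suppress=True)
g=lambda u,v,z: ray(f,250+u/3,145+v/3,z)[:2]
a,b=g(45,148,5),g(737,125,5); d=(a-b)/np.linalg.norm(a-b); o=b+350*d
print("len",np.linalg.norm(a-b),"dir",d,"origin from ends",o)
for n,p in [("mB",g(427,168,5)),("mA",g(423,98,5)),("coup",g(376,132,20)),("yroof",g(286,130,59.5)),("groof",g(464,124,59.5))]: print(n,p,"along",(p-o)@d,"across",(p-o)@np.array([d[1],-d[0]]))
print("paddle",g(127,292,71),"base ends",g(102,298,4),g(236,290,4))
```

```text
len 781.0159840239163 dir [-0.042  0.999] origin from ends [620.656 -41.606]
mB [583.19  -43.164] along 0.013299820644203495 across -37.49899519755763
mA [664.076 -40.257] along -0.4713484960699202 across 43.43812181988624
coup [620.895  15.19 ] along 56.736365192897864 across 2.6178195353407308
yroof [613.853 116.964] along 158.71594412896206 across -0.15349992300772033
groof [621.979 -75.385] along -33.80471709796978 across -0.09313156913217652
paddle [436.108 283.624] base ends [433.714 318.618] [444.224 170.082]
```

```bash
python3 -m inch '[[[0,0,0,0,0,7,1],[0,0,0,0,0,7,1],[0,0,0,0,0,7,1],[0,0,0,0,0,7,1],[0,0,0,0,0,7,1],[0,0,0,0,0,7,1],[0,0,0,0,0,7,1],[0,0,0,0,0,7,1]]]' 8
python3 -m inch '[[[0,0,0,0,0,7,1],[0,0,0,0,0,7,1],[0,0,0,0,0,3.9,1],[0,0,0,0,0,0,1]]]'
python3 - <<'E'
from cell import ctrl
from scipy.spatial.transform import Rotation as R
import numpy as np
o=ctrl.get_obs(); r=R.from_quat(o["orientation"]); print(r.as_matrix().round(3)); print((r.inv().apply(np.array([613.9,117,205])-o["ee_pos"])).round(1))
E
```

```text
time_s: 0.87
ee_pos: [130.0, 534.3, 218.5]
orientation: [0.574, 0.819, -0.0, 0.0]
wrist_force: [-0.6, -0.3, -0.8]
width: 1.0
grip_force: 0.0
time_s: 1.2
ee_pos: [130.0, 534.3, 218.5]
orientation: [0.693, 0.721, -0.0, 0.0]
wrist_force: [-0.5, -1.6, 0.2]
width: 1.003
grip_force: 0.0
[[-0.039  0.999 -0.   ]
 [ 0.999  0.039 -0.   ]
 [-0.    -0.    -1.   ]]
[-435.9  467.2   13.6]
```

```bash
python3 -m inch '[[[-24,26,0,0,0,0,1],[-24,26,0,0,0,0,1],[-24,26,0,0,0,0,1],[-24,26,0,0,0,0,1],[-24,26,0,0,0,0,1],[-24,26,0,0,0,0,1],[-24,26,0,0,0,0,1],[-24,26,0,0,0,0,1]]]'
python3 -m inch '[[[-24,26,0,0,0,0,1],[-24,26,0,0,0,0,1],[-24,26,0,0,0,0,1],[-24,26,0,0,0,0,1],[-24,26,0,0,0,0,1],[-24,26,0,0,0,0,1],[-24,26,0,0,0,0,1],[-24,26,0,0,0,0,1]]]'
python3 -m inch '[[[-24,25,0,0,0,0,1],[-24,25,0,0,0,0,1],[0,0,0,0,0,0,1],[0,0,0,0,0,0,1]]]'
python3 - <<'E'
from cell import ctrl
import cv2
f=ctrl.grab_frame("wrist"); cv2.imwrite("pics/w1.png",f["img"])
E
```

```text
time_s: 1.87
ee_pos: [347.1, 350.0, 218.7]
orientation: [0.691, 0.723, 0.0, 0.0]
wrist_force: [0.4, 0.5, -0.2]
width: 1.003
grip_force: 0.0
time_s: 2.53
ee_pos: [563.0, 166.8, 218.6]
orientation: [0.691, 0.723, -0.0, -0.0]
wrist_force: [0.4, 0.4, 0.1]
width: 1.002
grip_force: 0.0
time_s: 2.87
ee_pos: [614.4, 121.3, 218.0]
orientation: [0.692, 0.722, -0.0, -0.0]
wrist_force: [0.2, 0.3, 0.2]
width: 0.999
grip_force: 0.0
```

View pics/w1.png

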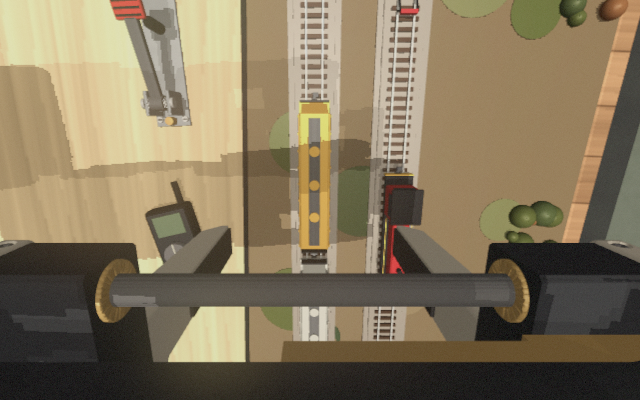

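The wrist view shows the yellow car centred at (314,176), its roof spanning rows 103–248, the coupling near (313,258), and the grey lever's red paddle at (128,8).

Run:
```python
from cell import ctrl
from h import *
from scipy.spatial.transform import Rotation as R
f=ctrl.grab_frame("wrist")
np.set_printoptions(precision=1,suppress=True)
o0=np.array([620.6,-41.6]);d=np.array([-.042,.999]);c=np.array([.999,.042])
for n,u,v,z in [("roof mid",314,176,59.5),("roof +end",315,103,59.5),("roof -end",314,248,59.5),("coup",313,258,20),("rail far mid",314,20,9.5)]:
    p=ray(f,u,v,z)[:2]; print(n,p,(p-o0)@d,(p-o0)@c)
o=ctrl.get_obs(); r=R.from_quat(o["orientation"]); t=np.array([613.9,117,29]); print(r.inv().apply(t-o["ee_pos"]))
```

```text
roof mid [615.8 132. ] 173.59501737559907 2.4833997594332544
roof +end [613.5 206.6] 248.2146395587192 3.3140676991978313
roof -end [619.5  49.3] 90.87434470996301 2.6804138177294474
coup [619.8  18.3] 59.890418292094346 1.7299490567699445
rail far mid [608.8 295.9] 337.6909094958529 2.4192528179178328
[ -6.    0.5 189.4]
```

```bash
python3 -m inch '[[[0,1.5,38,0,0,0,1],[0,0,38,0,0,0,1],[0,0,38,0,0,0,1],[0,0,38,0,0,0,1],[0,0,27,0,0,0,1],[0,0,12,0,0,0,1],[0,0,0,0,0,0,1],[0,0,0,0,0,0,0.4]]]' 8
python3 -m inch '[[[0,0,0,0,0,0,0.3],[0,0,0,0,0,0,0.3],[0,0,0,0,0,0,0.3],[0,0,0,0,0,0,0.3],[0,0,0,0,0,0,0.3]]]'
```

```text
time_s: 3.63
ee_pos: [615.6, 123.2, 28.7]
orientation: [0.692, 0.722, 0.0, 0.0]
wrist_force: [-0.6, 1.0, 1.0]
width: 0.963
grip_force: 0.0
time_s: 4.05
ee_pos: [615.7, 122.5, 28.3]
orientation: [0.692, 0.722, 0.0, 0.0]
wrist_force: [-0.4, -0.0, -0.0]
width: 0.616
grip_force: 0.0
```

```bash
python3 -m inch '[[[0,0,0,0,0,0,0.3],[0,0,0,0,0,0,0.3],[0,0,0,0,0,0,0.3],[0,0,0,0,0,0,0.3],[0,0,0,0,0,0,0.3]]]'
```

```text
time_s: 4.47
ee_pos: [616.4, 122.5, 27.7]
orientation: [0.692, 0.722, 0.001, 0.001]
wrist_force: [5.6, -0.4, -4.0]
width: 0.367
grip_force: 8.0
```

```bash
python3 -m inch '[[[-5,0.5,0,0,0,0,0.3],[-10,0,0,0,0,0,0.3],[-14,0,0,0,0,0,0.3],[-14,0,0,0,0,0,0.3],[-11,0,0,0,0,0,0.3],[-6,0,0,0,0,0,0.3],[0,0,0,0,0,0,0.3],[0,0,0,0,0,0,0.3]]]'
python3 - <<'E'
from cell import ctrl
import cv2
f=ctrl.grab_frame("top"); cv2.imwrite("pics/t2.png",cv2.resize(f["img"][160:220,320:450],None,fx=6,fy=6,interpolation=cv2.INTER_CUBIC))
E
```

```text
time_s: 5.13
ee_pos: [619.0, 60.7, 27.7]
orientation: [0.692, 0.721, 0.0, 0.001]
wrist_force: [6.2, 0.3, -3.8]
width: 0.365
grip_force: 8.0
```

View pics/t2.png

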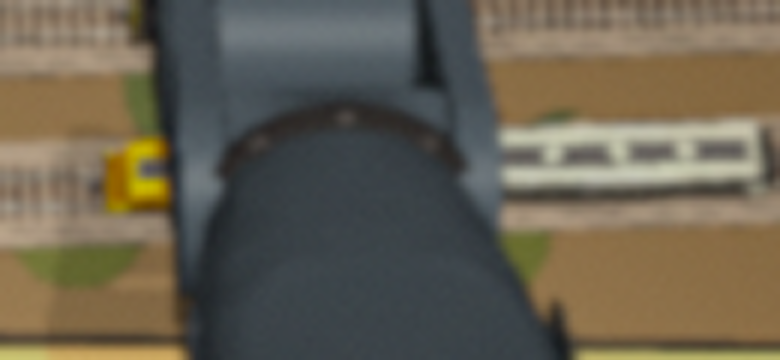

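The arm hides the coupling from the top camera. I let go, rise and look with the wrist camera.

```bash
python3 -m inch '[[[0,0,0,0,0,0,1],[0,0,0,0,0,0,1],[0,0,0,0,0,0,1],[0,0,0,0,0,0,1],[0,0,0,0,0,0,1],[0,0,0,0,0,0,1],[0,0,-10,0,0,0,1],[0,0,-25,0,0,0,1]]]'
python3 -m inch '[[[0,0,-35,0,0,0,1],[0,0,-40,0,0,0,1],[0,0,-40,0,0,0,1],[-30,0,-30,0,0,0,1],[-40,0,0,0,0,0,1],[-40,0,0,0,0,0,1],[-30,0,0,0,0,0,1],[0,0,0,0,0,0,1]]]'
python3 - <<'E'
from cell import ctrl
import cv2
f=ctrl.grab_frame("wrist"); cv2.imwrite("pics/w2.png",f["img"])
E
```

```text
time_s: 5.85
ee_pos: [616.5, 62.5, 60.7]
orientation: [0.692, 0.722, -0.002, -0.002]
wrist_force: [0.7, 0.7, -0.3]
width: 0.888
grip_force: 0.0
time_s: 6.52
ee_pos: [624.2, -81.7, 208.0]
orientation: [0.693, 0.721, -0.0, 0.001]
wrist_force: [0.2, -0.4, -0.1]
width: 1.001
grip_force: 0.0
```

View pics/w2.png

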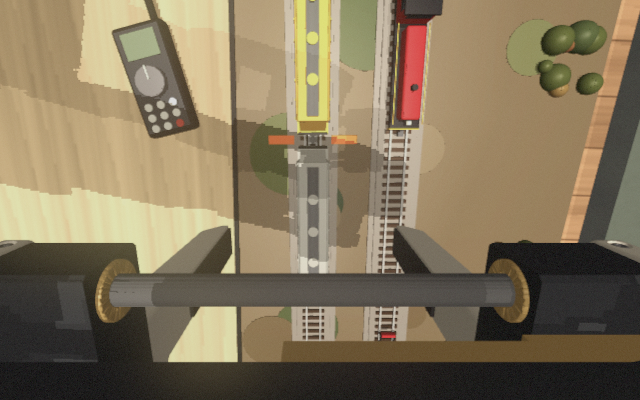

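The coupling appears at (313,140), in line with the boards at (281,140) and (345,140). I check the parallax and work out the way to the paddle.

Run:
```python
from cell import ctrl
from h import *
import cv2
from scipy.spatial.transform import Rotation as R
f=ctrl.grab_frame("wrist"); np.set_printoptions(precision=1,suppress=True)
cv2.imwrite("pics/w3.png",cv2.resize(f["img"][110:170,250:370],None,fx=6,fy=6,interpolation=cv2.INTER_CUBIC))
d=np.array([-.042,.999]);o0=np.array([620.6,-41.6])
for u,v,z in [(281,140,5),(345,139.5,5),(313,140,19.5)]: p=ray(f,u,v,z)[:2];print(p,(p-o0)@d)
o=ctrl.get_obs(); r=R.from_quat(o["orientation"]); print(r.inv().apply(np.array([437,250,208])-o["ee_pos"]))
```

```text
[586.7 -36.1] 6.917410869495692
[662.1 -32.6] 7.2186483766694165
[624.3 -33.7] 7.704655345217191
[ 334.8 -173.8   -0.3]
```

View pics/w3.png

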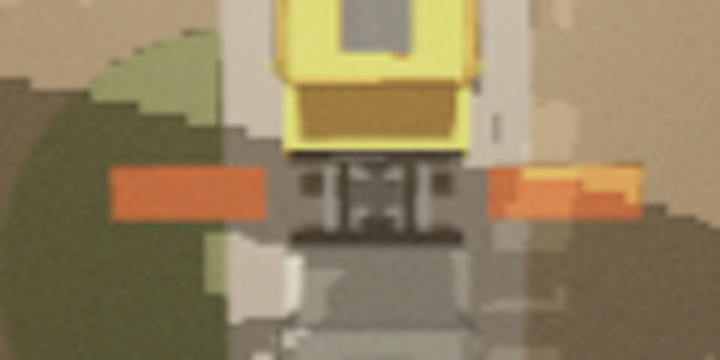

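The crop shows the coupling's middle at row ~197 and the boards at ~193, so they agree within about 1 mm. The cars are placed and let go. Next is the lever, with fingers closed.

```bash
python3 -m inch '[[[32,-17,0,0,0,0,0],[32,-17,0,0,0,0,0],[32,-17,0,0,0,0,0],[32,-17,0,0,0,0,0],[32,-17,0,0,0,0,0],[32,-17,0,0,0,0,0],[32,-17,0,0,0,0,0],[32,-17,0,0,0,0,0]]]'
python3 -m inch '[[[32,-17,0,0,0,0,0],[26,-17,0,0,0,0,0],[0,0,0,0,0,0,0],[0,0,0,0,0,0,0]]]'
python3 - <<'E'
from cell import ctrl
import cv2
f=ctrl.grab_frame("wrist"); cv2.imwrite("pics/w4.png",f["img"])
E
```

```text
time_s: 7.28
ee_pos: [475.8, 175.7, 207.6]
orientation: [0.691, 0.722, 0.0, 0.0]
wrist_force: [1.1, 0.5, 0.1]
width: 0.478
grip_force: 0.0
time_s: 7.62
ee_pos: [439.9, 231.7, 207.6]
orientation: [0.691, 0.723, 0.0, 0.0]
wrist_force: [0.6, -0.3, -0.7]
width: 0.188
grip_force: 0.0
```

View pics/w4.png

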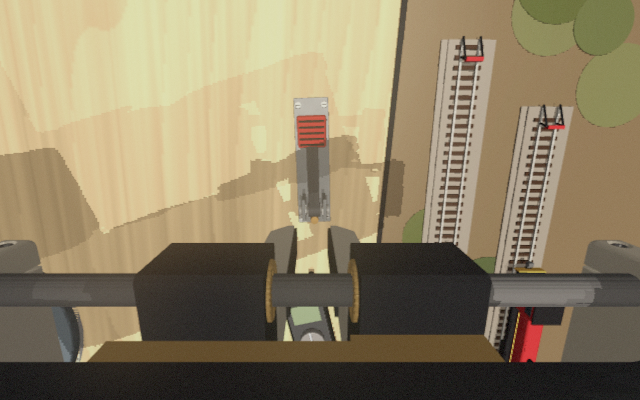

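The grey lever is centred in view, with the red paddle at (311,130) and the base plate from (311,98) to (314,221).

Run:
```python
from cell import ctrl
from h import *
from scipy.spatial.transform import Rotation as R
f=ctrl.grab_frame("wrist"); np.set_printoptions(precision=1,suppress=True)
p=ray(f,311.5,130,71); a=ray(f,311,98,4); b=ray(f,314,221,4); print(p,a,b)
d=(a-b)/np.linalg.norm(a-b); print("stop paddle from far end of plate",a-25*d)
o=ctrl.get_obs(); r=R.from_quat(o["orientation"]); print(o["ee_pos"],o["width"]); print(r.inv().apply(p+3.5*d+[0,0,9]-o["ee_pos"]))
```

```text
[438.3 288.9  71. ] [436.2 322.5   4. ] [446.4 174.9   4. ]
stop paddle from far end of plate [438.  297.6   4. ]
[441.1 230.  207.4] 0.10507977674572722
[ 62.5  -0.4 127.4]
```

```bash
python3 -m inch '[[[30,0,0,0,0,0,0],[32,0,20,0,0,0,0],[0,0,35,0,0,0,0],[0,0,35,0,0,0,0],[0,0,25,0,0,0,0],[0,0,10,0,0,0,0],[0,0,0,0,0,0,0],[0,0,0,0,0,0,0]]]'
python3 -m inch '[[[0,0,4,0,0,0,0],[0,0,4,0,0,0,0],[0,0,4,0,0,0,0],[0,0,4,0,0,0,0],[0,0,4,0,0,0,0],[0,0,0,0,0,0,0]]]'
```

```text
time_s: 8.38
ee_pos: [439.4, 291.5, 82.9]
orientation: [0.692, 0.722, 0.0, 0.0]
wrist_force: [0.2, 0.1, 1.1]
width: 0.004
grip_force: 0.0
time_s: 8.88
ee_pos: [438.8, 291.9, 61.8]
orientation: [0.692, 0.722, 0.0, 0.0]
wrist_force: [0.9, 0.9, 4.5]
width: 0.007
grip_force: 2.1
```

Contact at about 4.5 N, as the spring should give. I continue down.

```bash
python3 -m inch '[[[0.5,0,4,0,0,0,0],[0.5,0,4,0,0,0,0],[0.5,0,4,0,0,0,0],[0.5,0,4,0,0,0,0],[0,0,3,0,0,0,0],[0,0,0,0,0,0,0]]]'
python3 -m inch '[[[0,0,1.5,0,0,0,0],[0,0,1,0,0,0,0],[0,0,0,0,0,0,0],[0,0,0,0,0,0,0]]]'
```

```text
time_s: 9.38
ee_pos: [438.8, 294.3, 43.1]
orientation: [0.692, 0.722, 0.001, -0.0]
wrist_force: [0.4, 3.5, 8.2]
width: 0.009
grip_force: 3.3
time_s: 9.72
ee_pos: [438.8, 294.4, 41.1]
orientation: [0.692, 0.722, 0.001, -0.0]
wrist_force: [-1.3, 4.2, 7.6]
width: 0.005
grip_force: 3.5
```

```bash
python3 -m inch '[[[0,0,1.5,0,0,0,0],[0,0,1.5,0,0,0,0],[0,0,0,0,0,0,0],[0,0,0,0,0,0,0]]]'
python3 -m inch '[[[0,0,1,0,0,0,0],[0,0,0,0,0,0,0],[0,0,0,0,0,0,0]]]'
```

```text
time_s: 10.05
ee_pos: [438.8, 294.5, 38.1]
orientation: [0.692, 0.722, 0.001, -0.0]
wrist_force: [-1.7, 4.6, 8.2]
width: 0.003
grip_force: 3.8
time_s: 10.3
ee_pos: [438.8, 294.5, 37.6]
orientation: [0.692, 0.722, 0.001, -0.0]
wrist_force: [-3.3, 4.2, 14.7]
width: 0.006
grip_force: 7.1
```

On the stop: z = 37.6 and the force jumped to 15 N. I hold and check the cars once more.

```bash
python3 -m inch '[[[0,0,0.2,0,0,0,0],[0,0,0,0,0,0,0],[0,0,0,0,0,0,0],[0,0,0,0,0,0,0],[0,0,0,0,0,0,0],[0,0,0,0,0,0,0]]]'
python3 - <<'E'
from cell import ctrl
import cv2
f=ctrl.grab_frame("top"); cv2.imwrite("pics/t5.png",cv2.resize(f["img"][145:265,250:510],None,fx=3,fy=3,interpolation=cv2.INTER_CUBIC))
E
```

```text
time_s: 10.8
ee_pos: [438.9, 294.6, 37.6]
orientation: [0.692, 0.722, 0.001, -0.0]
wrist_force: [-3.3, 3.2, 16.2]
width: 0.003
grip_force: 8.1
```

View pics/t5.png

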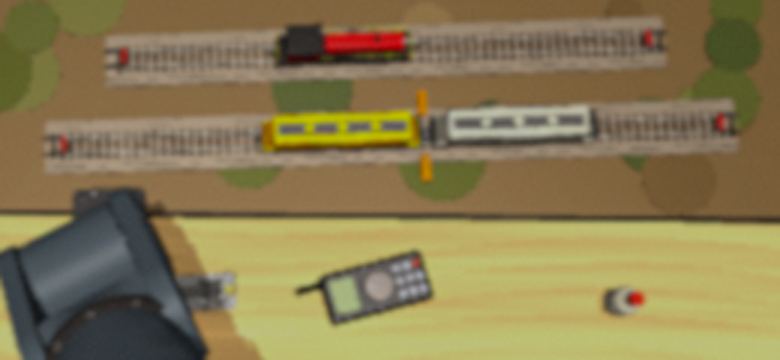

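Run:
```python
from cell import ctrl
from h import *
f=ctrl.grab_frame("top"); g=lambda u,v,z: ray(f,250+u/3,145+v/3,z)[:2]
d=np.array([-.042,.999]);o=np.array([620.6,-41.6])
for p in [g(427,168,5),g(422,101,5),g(430,130,20),(g(344,128,59.5)+g(520,123,59.5))/2]: print((p-o)@d)
w=ctrl.get_obs(); print(w["wrist_force"],w["time_s"])
```

```text
0.008591128215670187
0.861984070195938
-3.5227716762424928
0.8875556565607354
[-3.36643229  4.41263989 16.49451277] 10.9
```

```bash
python3 -c "
from cell import ctrl
print(ctrl.hand_in())"
```

```text
the job is handed in; nothing more can be done
None
```

I handed the job in with the coupling over the uncoupler (measured within about 4 mm), the cars let go, and the lever held on its stop at about 16 N; the switcher, throttle and oil bottle look unmoved, and no verdict came back.

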